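Free a stuck battery pack from its charging cradle

ROBOT

A 7-joint arm with a two-finger parallel gripper is mounted at the origin on the work surface. World frame = base frame: x ahead of the robot, y to its left, z up, the work surface at z = 0. Lengths are in m, angles in rad, forces in N, time in s.
With the tool pointing down it reaches from about 0.425 to 0.925 m from the base axis. Payload 6.8 kg.
Tool frame: the origin (TCP) lies at the very end of the fingers, on their centre line; the grasp point (between the pads) lies 19 mm behind it (r.tcp_to_grasp is the distance from the TCP to the grasp point, in m); z points along the fingers, y is the line along which they close (so a half turn about z gives the same grasp; the last joint's range is limited). The gripper opens to 85 mm and grips with 20 to 120 N. Pads are 22 mm wide; open, the fingers measure 114 mm over their backs; the gripper's body (76 mm by 85 mm) begins 54 mm behind the grasp point. The pads swing forward as they close: fully open they stand 13 mm farther back than shut.
Start: joints at [1.099, 0.477, 0.022, 1.555, -0.011, 1.109, -0.083], TCP at [0.24, -0.631, 0.231] pointing down, gripper open.
Joint ranges: [-2.96, 2.96], [-0.34, 2.1], [-1.41, 1.46], [0.24, 2.44], [-1.37, 4.51], [0.17, 1.92], [-2.96, 2.96]. Speed limits (rad/s): [2.39, 2.39, 3.14, 3.14, 3.14, 3.14, 3.14].

INTERFACE

Orientations are given as a rotation vector (axis times angle).
In Python, from bench import r gives the robot as it stands.
- The arm moves only by the tool step_arm, never from a script. Its argument "moves" is a list of rows, each a list of 7 numbers: the shift along the tool's x, y, z in mm, then the turn, a rotation vector about the tool's x, y, z in rad, then the finger opening in mm, from 0 to 85.4. A call has 1 to 8 rows; each row is the pose to reach, as a shift and turn from the pose commanded when the call began, along the tool's axes at that moment; what a row does not reach only later rows make up. A row lasts 1/10 s, in which the tool goes at most 50 mm and 8.59 degrees, less where a joint would pass 70% of its speed; a pose out of reach is approached as far as the arm can. A call with a gripper value outside its range is refused whole. The fingers move at their own pace and stop on an object; "grip_force" is the grip in N (left out, the last holds). Time passes only in rows, so rows that repeat a pose let the fingers close. It gives the time, the measured TCP pose, the force, the opening and the grip force at its end, in the units of the state.
- r.get_obs(): the state, without advancing time (a new reading comes with each control period).
- r.grab_frame(name): name is "side" or "top"; returns a dict with "image" (400x640x3 uint8, red, green, blue), "depth" (400x640 float32, m along the optical axis (not along the pixel's ray), 0 where there is no reading), "mtx" (3x3 intrinsics, pixels), "rvec" (rotation vector, rad) and "tvec" (3), from world to camera coordinates, as OpenCV has them. Camera axes: x right, y down, z forward; pixel columns grow to the right and rows downward; lengths in m; the calibration is good to about 2 mm. A picture is of the moment at which its call begins.
- r.hand_in(): hands the job in; it is judged then, once.
The state is a dict: "clock": time; "joints": joint angles; "qvel": joint speeds; "tau": joint torques, N m; "tcp_pos": TCP position; "orientation": TCP orientation; "contact_force": force on the tool from outside, world axes, zero at the start; "moment": the same for the moment, N m; "grip_width": finger opening in m; "gripper_force": force on a finger pad.
Only numpy, scipy, OpenCV 4.12 (cv2) and the standard library are available. Lean on these libraries where they do the work, as an engineer would, in place of code of your own. Each camera call takes 0.05 s, during which the arm holds its last target. There are 200 camera calls.

TASK

Pinch the knob of the steel keeper and slide it fully open, off the vacuum's battery pack. Then grip the pack by its handle and rock it end to end, without pulling it straight up: raise one end until its jaw gives while the other end stays down in the cradle, tip it back, and raise the other end in the same way. Then lift the freed pack and finish while still holding it upright and still over the cradle, about two fingers' breadth (roughly 20 mm) clear of the rim; leave the other things on the bench where they are.

Things in the scene. Friction and masses are not known exactly. Their poses are not given: they have to be found in the camera images.
- cradle: Fixed charging cradle: steel base plate 110 (x) x 245 (y) x 12 mm with an open slot for the pack at one end and a tall grey pedestal carrying the keeper at the other. Origin: on the bench, below the slot's centre. Its y axis runs along the slot towards the pedestal, x across it, z up. The base reaches from y = -70 to 175 mm.
- cradle_floor (a point): Centre of the slot's floor, 12 mm above the bench; axes as the cradle's. The slot is 47 (x) x 87 (y) mm inside.
- cradle_rim (a point): Centre of the slot's mouth, at the height of the rim of its walls: 38 mm above the bench, 26 mm above the slot floor. Side walls 8 mm, end walls 14 mm thick.
- pedestal_top (a point): Centre of the pedestal's top, 71 mm above the bench. The pedestal is 56 mm wide, from y = 50 to 175 mm of the cradle; two low guide rails along its top reach 77 mm above the bench, outer faces at x = +-28 mm.
- keeper (a joint): How far the steel keeper plate is slid from closed, in m: 0 closed, 0.065 fully open at its stop. Slides level along cradle +y (away from the pack) with about 2.5 N of friction and stays where left. Starts at 0 to 0.006. Closed, its tongue (40 mm wide, 6 mm thick, underside 74.5 mm above the bench) covers 10 mm of the pack's shoulder and stops it rising.
- keeper_knob (a point): Centre of the top of the keeper's black knob, an upright block 20 (cradle x) x 26 (cradle y) mm standing 34 mm up from the keeper plate; 114.5 mm above the bench, at cradle x = 0, y = 80 mm when closed and 145 mm when fully open. Moves with the keeper.
- pack: Loose grey and black battery pack, about 0.4 kg, standing in the slot. Origin: centre of its underside, at the start at the centre of the slot floor; axes parallel to the cradle's. Foot flange 44 (x) x 84 (y) x 10 mm with half-round ends; body 44 x 62 mm from 10 to 60 mm above the underside; handle block above. 1.5 mm of play all round in the slot.
- pack_handle (a point): Centre of the top of the pack's handle, a black block 30 (x) x 36 (y) x 40 mm on the pack's shoulder; top 100 mm above the underside, at the start 112 mm above the bench. Gripped across y (36 mm) the pack cannot twist in the fingers, so tilting the gripper about the pack's x tilts the pack. Once the keeper is open, 13 degrees of tilt touches nothing but the jaws.
- pack_foot_keeper_end (a point): Point on the pack's underside, 37 mm from its centre towards the keeper (pack +y): where that end rests on the slot floor, and the line about which the pack rocks when the far end is raised.
- pack_foot_far_end (a point): Point on the pack's underside, 37 mm from its centre away from the keeper (pack -y): the same for the far end. Aim to rock about 10 to 11 degrees each way: an end has 2 mm of free rise, then pushes its jaw back, and is past it at about 12 mm.
- jaw_near_keeper (a joint): Push-back of the jaw in the end wall at the keeper end, in m: 0 at the start, some 0.003 to 0.007 once that end of the pack got past. A slick round white bar across x, 14 mm thick, centred 29.5 mm above the bench, it sticks out 7 mm over the pack's foot and resists that end's rise with 10 to 20 N. It has no spring: pushed back, it stays back.
- jaw_far_end (a joint): The same for the jaw in the end wall at the other end of the slot.
- charger_brick: Bystander, leave alone: black plastic power brick, 62 x 105 x 34 mm, lying flat. Origin: centre of its underside.
- filter_cassette: Bystander, leave alone: white dust-filter cassette with pleats, 50 x 110 x 18 mm, lying flat. Origin: centre of its underside.
- drive_wheel: Bystander, leave alone: rubber-tyred drive wheel lying flat, 68 mm across, 26 mm thick, with a hub to 38 mm. Origin: centre of its underside.
- screw_jar: Bystander, leave alone: clear jar with a steel cap, 52 mm across, 50 mm tall. Origin: centre of its underside.
- wrench: Bystander, leave alone: steel wrench, 150 mm long, lying flat. Origin: centre of its underside (at its middle).
- parts_dish: Bystander, leave alone: small steel bowl, 80 mm across, 30 mm tall. Origin: centre of its underside.

How it is judged:
By the outcome, as a careful person would: the job done as asked, in the order asked, and still so for the second after the job is handed in, while the arm keeps its last pose, push and grip.
It also fails if it takes over 54 s, if anything falls off the work surface, if the arm or the gripper's body presses on something with over 40 N, if the wrist force passes 120 N, or if a joint passes its speed limit or range.

## Working session

There is one attempt and no reset: what is moved stays moved. The work goes in short steps, Python scripts to look and compute and a tool call to move; the robot and the scene stay as the last step left them, time stands still between calls to the robot, and variables do not carry over. Pictures are saved under pics/ and viewed, at most 10 in all, crops included, and the job is handed in when it is done.

Besides the shell and the picture viewer there is one more tool, called after "Request:" as name(argument=value, ...) on one line, values as JSON. step_arm: Moves the arm, as the interface text tells. Its arguments: {"type":"object","properties":{"moves":{"type":"array","items":{"type":"array","items":{"type":"number"}}},"grip_force":{"type":"number"}},"required":["moves"]}

```bash
mkdir -p pics
python3 - <<'E'
from bench import r
import cv2,numpy as np
o=r.get_obs()
for k in o: print(k,np.round(o[k],4))
for n in("top","side"):
    f=r.grab_frame(n); cv2.imwrite(f"pics/{n}0.png",f["image"][:,:,::-1])
    np.savez(f"{n}0.npz",**f); print(n,f["mtx"].tolist(),f["rvec"],f["tvec"])
E
```

```text
clock 0.0
joints [ 1.0989  0.4778  0.0224  1.5565 -0.0115  1.1093 -0.0831]
qvel [-0.0017 -0.0004 -0.0007  0.0012 -0.0008 -0.0016  0.0002]
tau [ 3.00000e-04 -5.96454e+01  1.60800e+00 -2.81198e+01  1.25000e-02
  9.40000e-03  0.00000e+00]
tcp_pos [ 0.24   -0.6303  0.2303]
orientation [-3.088e+00 -5.680e-01  7.000e-04]
contact_force [0.5683 0.4376 0.4605]
moment [-0.016  -0.0049 -0.011 ]
gripper_force 0.0
grip_width 0.0852
top [[386.0270612448434, 0.0, 322.3766397818555], [0.0, 386.0270612448434, 195.35342253851903], [0.0, 0.0, 1.0]] [ 2.19380797 -2.15619712  0.09898194] [-0.05369089  0.55989028  0.78793731]
side [[427.1905289789401, 0.0, 319.539791296342], [0.0, 427.1905289789401, 199.39026862295643], [0.0, 0.0, 1.0]] [ 2.1287425  -0.88439522  0.40018938] [-0.43378906  0.33185908  0.6165885 ]
```

View pics/top0.png

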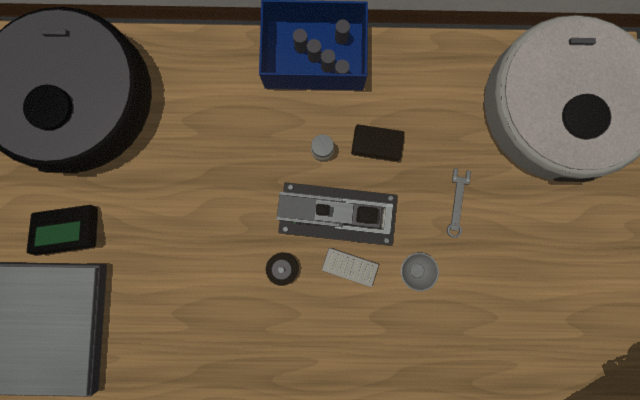

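View pics/side0.png

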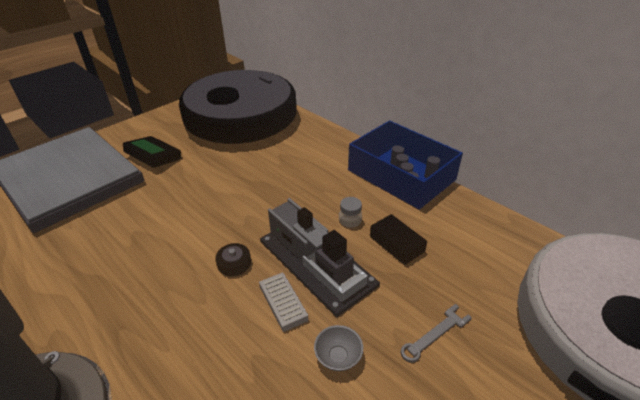

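The top view shows the cradle with its pedestal on the left: knob at about (323,210), pack handle at (368,215), base-plate corners at about (283,184), (397,195), (393,244) and (280,234). The side view shows the knob at (305,215) and the handle at (334,243). Next I measure these by depth.

```bash
cat > h.py <<'E'
import numpy as np,cv2
def world(f):
    d=f["depth"]; v,u=np.mgrid[:d.shape[0],:d.shape[1]]; K=f["mtx"]
    p=np.stack([(u-K[0,2])/K[0,0]*d,(v-K[1,2])/K[1,1]*d,d],-1)
    R=cv2.Rodrigues(np.array(f["rvec"]))[0]
    P=(p-np.array(f["tvec"]).ravel())@R; P[d==0]=np.nan
    return P
E
python3 - <<'E'
import numpy as np,cv2
from h import world
for n in("top","side"):
    P=world(np.load(n+"0.npz"))
    print(n)
    boxes={"top":dict(knob=(300,195,340,222),handle=(345,195,395,235)),"side":dict(knob=(293,200,318,232),handle=(318,228,352,262))}[n]
    for k,(a,b,c,d) in boxes.items():
        Q=P[b:d,a:c].reshape(-1,3); m=Q[Q[:,2]>.102]
        if len(m): print(k,len(m),np.round(m.mean(0),4),np.round(np.median(m,0),4),cv2.minAreaRect((m[:,:2]*1000).astype(np.float32)))
    if n=="top":
        for nm,(a,b,c,d),lo,hi in [("base",(270,175,405,250),.006,.2),("ped",(270,175,350,250),.066,.09)]:
            Q=P[b:d,a:c].reshape(-1,3); m=Q[(Q[:,2]>lo)&(Q[:,2]<hi)]
            print(nm,len(m),cv2.minAreaRect((m[:,:2]*1000).astype(np.float32)))
        Q=P[120:290,260:480].reshape(-1,3); print("bench z",np.nanmedian(Q[:,2]))
E
```

```text
top
knob 148 [ 0.5266 -0.0446  0.114 ] [ 0.5269 -0.0439  0.1142] ((526.3025512695312, -44.7175178527832), (20.725967407226562, 24.41632080078125), 0.8245678544044495)
handle 316 [ 0.5185 -0.1287  0.1114] [ 0.519  -0.1284  0.1116] ((518.68701171875, -129.08682250976562), (36.73210906982422, 30.022756576538086), 84.14535522460938)
base 5984 ((520.6739501953125, -77.68942260742188), (144.38958740234375, 255.7898406982422), 1.6297661066055298)
ped 1836 ((528.4953002929688, -27.699798583984375), (144.4949493408203, 56.14555358886719), 84.60953521728516)
bench z 0.0009575394619484976
side
knob 157 [ 0.5253 -0.0485  0.1105] [ 0.5247 -0.0498  0.1121] ((527.1302490234375, -46.47636032104492), (26.15761947631836, 20.878347396850586), 86.77135467529297)
handle 316 [ 0.517  -0.1335  0.1097] [ 0.5165 -0.1342  0.1106] ((519.8980712890625, -131.20779418945312), (37.14203643798828, 32.3690071105957), 85.06041717529297)
```

```bash
cat >> h.py <<'E'
from scipy.spatial.transform import Rotation as Ro
YAW=np.deg2rad(-5.4)
def target(tilt=0.): # tilt about tool x (=cradle x)
    return Ro.from_euler('z',YAW)*Ro.from_rotvec([np.pi,0,0])*Ro.from_rotvec([tilt,0,0])
def row(o,pos,R):
    R0=Ro.from_rotvec(o["orientation"])
    d=R0.inv().apply(np.array(pos)-o["tcp_pos"])*1000
    return np.round(np.r_[d,(R0.inv()*R).as_rotvec()],3).tolist()
E
python3 - <<'E'
from bench import r
from h import *
o=r.get_obs()
print(row(o,[.5265,-.0455,.20],target()))
E
```

```text
[475.895, -444.53, 31.083, -0.002, 0.001, 0.458]
```

Request:
step_arm(moves=[[34,-32,0,0,0,0.03,55],[68,-64,0,0,0,0.07,55],[102,-95,0,0,0,0.1,55],[136,-127,0,0,0,0.13,55],[170,-159,0,0,0,0.16,55],[204,-191,0,0,0,0.2,55],[238,-222,0,0,0,0.23,55],[272,-254,0,0,0,0.26,55]], grip_force=40)

```text
clock: 0.9
tcp_pos: [0.4043, -0.2949, 0.2312]
orientation: [3.137, 0.161, -0.0]
contact_force: [0.8, -0.7, -0.7]
grip_width: 0.0551
gripper_force: 0.0
```

Run:
```python
from bench import r
from h import *
o=r.get_obs()
print(o["tcp_pos"],o["joints"],row(o,[.5265,-.0455,.20],target()))
```

```text
[ 0.40434328 -0.29486586  0.23116448] [ 0.5971708   0.19487426 -0.10457638  1.9592438   0.02434215  0.98880884
 -0.98723756] [147.01, -235.575, 31.133, 0.0, 0.0, 0.197]
```

Request:
step_arm(moves=[[25,-39,0,0,0,0.04,55],[49,-79,0,0,0,0.07,55],[74,-118,0,0,0,0.1,55],[98,-157,5,0,0,0.14,55],[123,-196,15,0,0,0.17,55],[147,-235,31,0,0,0.197,55],[147,-235,31,0,0,0.197,55],[147,-235,31,0,0,0.197,55]])

```text
clock: 1.7
tcp_pos: [0.5255, -0.0466, 0.1995]
orientation: [-3.138, 0.141, 0.003]
contact_force: [0.3, -1.7, -0.2]
grip_width: 0.0548
gripper_force: 0.0
```

Run:
```python
from bench import r
from h import *
o=r.get_obs()
print(o["tcp_pos"],o["joints"],row(o,[.5265,-.0455,.088],target()))
f=r.grab_frame("side"); cv2.imwrite("pics/s1.png",cv2.resize(f["image"][150:310,200:440,::-1],None,fx=3,fy=3))
```

```text
[ 0.52552192 -0.04655142  0.19950009] [ 0.18371551  0.28584522 -0.25431671  1.92489092  0.08735357  0.9432621
 -1.77307325] [1.09, -1.131, 111.498, -0.0, 0.002, 0.004]
```

View pics/s1.png

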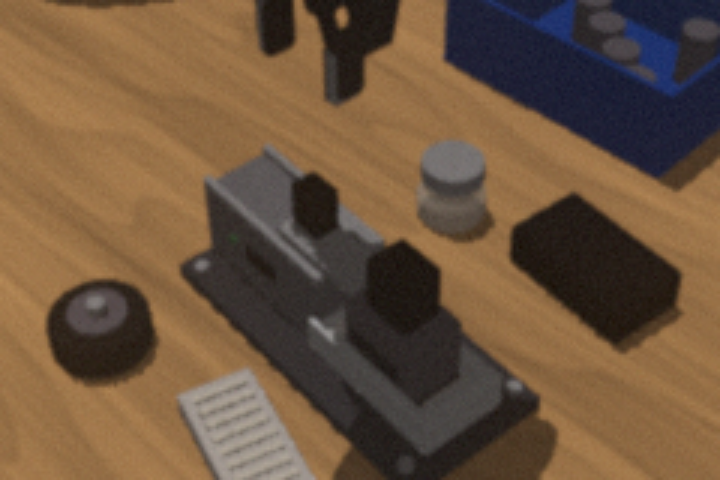

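The fingers (crop (275,25) and (345,75)) hang above the knob at (315,200), lined up along the slot. Next I descend and pinch.

Request:
step_arm(moves=[[1,-1,40,0,0,0.004,55],[1,-1,75,0,0,0.004,55],[1,-1,98,0,0,0.004,55],[1,-1,111,0,0,0.004,55],[1,-1,111,0,0,0.004,55]])

```text
clock: 2.25
tcp_pos: [0.5257, -0.0483, 0.0882]
orientation: [3.137, -0.156, -0.004]
contact_force: [0.6, -0.4, 0.4]
grip_width: 0.0551
gripper_force: 0.0
```

Request:
step_arm(moves=[[0,0,0,0,0,0,22],[0,0,0,0,0,0,22],[0,0,0,0,0,0,22],[0,0,0,0,0,0,22],[0,0,0,0,0,0,22],[0,0,0,0,0,0,22]])

```text
clock: 2.85
tcp_pos: [0.5282, -0.0468, 0.091]
orientation: [3.138, -0.152, 0.005]
contact_force: [-1.3, 1.6, 6.8]
grip_width: 0.0252
gripper_force: 43.2
```

Request:
step_arm(moves=[[0,0,-2,0,0,0,22],[0,-8,-3,0,0,0,22],[0,-18,-3,0,0,0,22],[0,-28,-3,0,0,0,22],[0,-38,-3,0,0,0,22],[0,-48,-3,0,0,0,22],[0,-56,-3,0,0,0,22],[0,-56,-3,0,0,0,22]])

```text
clock: 3.65
tcp_pos: [0.5334, 0.0096, 0.0913]
orientation: [-3.137, 0.151, -0.003]
contact_force: [8.6, 1.5, -19.8]
grip_width: 0.025
gripper_force: 42.1
```

Request:
step_arm(moves=[[0,-2,0,0,0,0,22],[0,-4,0,0,0,0,22],[0,-6,0,0,0,0,22],[0,-8,0,0,0,0,22],[0,-9,0,0,0,0,22],[0,-9,0,0,0,0,22]])

```text
clock: 4.25
tcp_pos: [0.5339, 0.0149, 0.0912]
orientation: [3.135, -0.155, 0.002]
contact_force: [6.7, -7.7, -17.2]
grip_width: 0.0253
gripper_force: 42.4
```

Request:
step_arm(moves=[[0,-1,2,0,0,0,22],[0,-3,2,0,0,0,22],[0,-4,2,0,0,0,22],[0,-4,2,0,0,0,22]])

```text
clock: 4.65
tcp_pos: [0.5339, 0.015, 0.0909]
orientation: [3.13, -0.159, 0.001]
contact_force: [0.1, -17.1, 3.4]
grip_width: 0.0248
gripper_force: 45.2
```

Request:
step_arm(moves=[[0,2,0,0,0,0,22],[0,3,0,0,0,0,60],[0,3,0,0,0,0,60],[0,3,0,0,0,0,60],[0,3,-40,0,0,0,60],[0,3,-85,0,0,0,60],[0,3,-85,0,0,0,60]])

```text
clock: 5.35
tcp_pos: [0.5372, 0.0203, 0.1811]
orientation: [-3.136, 0.151, -0.016]
contact_force: [0.8, 0.2, -0.5]
grip_width: 0.0601
gripper_force: 0.0
```

Run:
```python
from bench import r
from h import *
o=r.get_obs()
print(o["tcp_pos"],row(o,[.519,-.1298,.17],target()))
f=r.grab_frame("side"); cv2.imwrite("pics/s2.png",cv2.resize(f["image"][150:310,200:440,::-1],None,fx=3,fy=3))
P=world(f);Q=P[190:262,285:352].reshape(-1,3);Q=Q[(Q[:,2]>.085)&(Q[:,2]<.122)]
for m in(Q[Q[:,1]>-.03],Q[Q[:,1]<-.09]):
    m=m[m[:,2]>.105]; print(len(m),cv2.minAreaRect((m[:,:2]*1000).astype(np.float32)) if len(m) else 0)
```

```text
[0.53720981 0.02030351 0.18105996] [-3.811, 151.185, 10.66, -0.002, -0.01, -0.002]
80 ((537.8018188476562, 8.694796562194824), (29.093839645385742, 15.790105819702148), 47.73050308227539)
284 ((519.5313110351562, -131.73336791992188), (37.89360809326172, 30.677412033081055), 84.02628326416016)
```

View pics/s2.png

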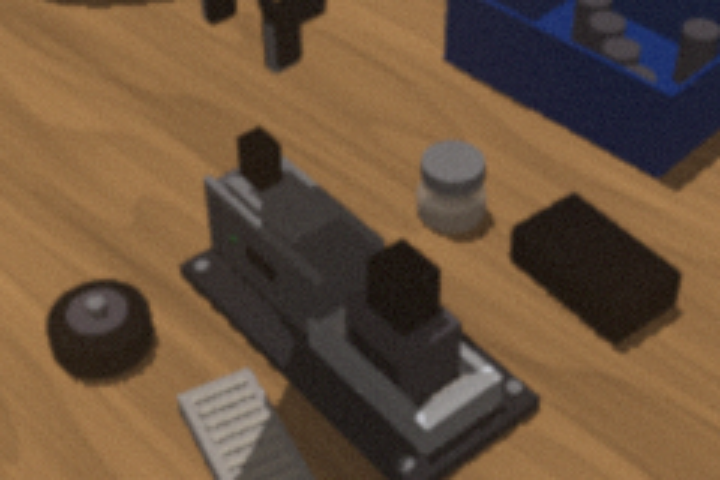

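The keeper is open: the knob is at the pedestal's far end (crop (260,160)) and the pack's shoulder is uncovered. Next I go to the handle at about (0.519, -0.130).

Request:
step_arm(moves=[[-1,38,5,0,-0.01,0,60],[-2,76,10,0,-0.01,0,60],[-3,114,10,0,-0.01,0,60],[-4,151,10,0,-0.01,0,60],[-4,151,10,0,-0.01,0,60],[-4,151,10,0,-0.01,0,60]])

```text
clock: 6.0
tcp_pos: [0.514, -0.1313, 0.1644]
orientation: [-3.137, 0.155, 0.018]
contact_force: [0.3, 0.7, 0.2]
grip_width: 0.06
gripper_force: 0.0
```

Run:
```python
from bench import r
from h import *
o=r.get_obs()
print(o["tcp_pos"],row(o,[.519,-.1298,.083],target()))
```

```text
[ 0.51404872 -0.13130228  0.16436283] [5.719, -1.955, 81.303, -0.0, 0.012, -0.005]
```

Request:
step_arm(moves=[[4,-1,15,0,0.01,0,60],[4,-1,30,0,0.01,0,60],[4,-1,30,0,0.01,0,60],[4,-1,30,0,0.01,0,60],[4,-1,30,0,0.01,0,60]])

```text
clock: 6.5
tcp_pos: [0.5191, -0.1296, 0.1358]
orientation: [-3.138, 0.151, -0.001]
contact_force: [-0.2, -0.3, 0.8]
grip_width: 0.0602
gripper_force: 0.0
```

Run:
```python
from bench import r
from h import *
o=r.get_obs()
print(o["tcp_pos"],row(o,[.5195,-.1298,.083],target()))
```

```text
[ 0.51908435 -0.12959963  0.13584125] [0.389, 0.17, 52.842, -0.0, -0.001, -0.002]
```

Request:
step_arm(moves=[[0,0,25,0,0,0,60],[0,0,42,0,0,0,60],[0,0,51,0,0,0,60],[0,0,51,0,0,0,60],[0,0,51,0,0,0,60]])

```text
clock: 7.0
tcp_pos: [0.5191, -0.1304, 0.085]
orientation: [3.138, -0.153, 0.002]
contact_force: [0.9, -1.2, 0.2]
grip_width: 0.0601
gripper_force: 0.0
```

Request:
step_arm(moves=[[0,0,0,0,0,0,30],[0,0,0,0,0,0,30],[0,0,0,0,0,0,30],[0,0,0,0,0,0,30],[0,0,0,0,0,0,30],[0,0,0,0,0,0,30]], grip_force=90)

```text
clock: 7.6
tcp_pos: [0.5194, -0.1302, 0.0854]
orientation: [3.138, -0.152, 0.003]
contact_force: [-0.1, 0.8, 5.5]
grip_width: 0.0345
gripper_force: 89.5
```

Run:
```python
from bench import r
from h import *
o=r.get_obs()
print(o["tcp_pos"],o["moment"],row(o,[.5195,-.1298,.085],target()))
```

```text
[ 0.51936313 -0.13023237  0.08542992] [ 0.02019368  0.23112232 -0.04997383] [0.094, -0.444, 0.43, 0.0, -0.002, -0.003]
```

```bash
cat >> h.py <<'E'
def arc(phi,side,z=73.4):   # side -1: pivot keeper end, +1: far end (tool y)
    c=np.array([0,37*side,z]); d=c-Ro.from_rotvec([phi,0,0]).apply(c)
    return np.round(d,1).tolist()
R0=Ro.from_rotvec([3.138,-.152,.003]); P0=np.array([.5194,-.1302,.0854])
def feet(o): # rise/shift of both feet from the start, tool axes at grasp (mm): y, -z
    q=R0.inv()*Ro.from_rotvec(o["orientation"]); s=R0.inv().apply(o["tcp_pos"]-P0)*1000
    print("tilt deg",np.round(np.rad2deg(q.as_rotvec()),2))
    for n,k in(("keeper",-1),("far",1)):
        c=np.array([0,37*k,73.4]); d=s+q.apply(c)-c; print(n,"dx,dy(away from keeper),rise",np.round(d*[1,1,-1],1))
    print("F",np.round(o["contact_force"],1),"M",np.round(o["moment"],2),"grip",o["grip_width"],o["gripper_force"])
E
python3 - <<'E'
from h import *
for k in range(1,9):
    p=-.0235*k; print(round(p,3),arc(p,-1)[1:])
E
```

```text
-0.024 [-1.7, -0.8]
-0.047 [-3.5, -1.7]
-0.071 [-5.3, -2.4]
-0.094 [-7.1, -3.1]
-0.117 [-8.9, -3.8]
-0.141 [-10.7, -4.5]
-0.165 [-12.5, -5.1]
-0.188 [-14.4, -5.6]
```

Raise the far end, with about a 1.5 mm downward bias.

Request:
step_arm(moves=[[0,0,1.5,0,0,0,30],[0,-1,1,0,0,0,30],[0,-1.7,0.7,-0.024,0,0,30],[0,-2.6,0.2,-0.036,0,0,30],[0,-3.5,-0.2,-0.047,0,0,30],[0,-4.4,-0.6,-0.059,0,0,30],[0,-5.3,-0.9,-0.071,0,0,30],[0,-7.1,-1.6,-0.094,0,0,30]])

```text
clock: 8.4
tcp_pos: [0.5203, -0.1242, 0.0877]
orientation: [3.043, -0.151, -0.003]
contact_force: [-2.5, -1.3, 12.4]
grip_width: 0.0344
gripper_force: 91.7
```

Run:
```python
from bench import r
from h import *
feet(r.get_obs())
```

```text
tilt deg [-5.44  0.05  0.15]
keeper dx,dy(away from keeper),rise [ 0.5  1.1 -0.8]
far dx,dy(away from keeper),rise [0.3 0.8 6.2]
F [-2.5 -1.3 12.4] M [0.57 0.65 0.01] grip 0.034360667473842706 91.73526763916016
```

Request:
step_arm(moves=[[0,-0.9,-0.4,-0.012,0,0,30],[0,-1.8,-0.8,-0.024,0,0,30],[0,-2.6,-1.2,-0.036,0,0,30],[0,-3.5,-1.6,-0.047,0,0,30],[0,-4.4,-2,-0.059,0,0,30],[0,-5.3,-2.4,-0.071,0,0,30],[0,-7,-3.2,-0.094,0,0,30],[0,-7,-3.2,-0.094,0,0,30]])

```text
clock: 9.2
tcp_pos: [0.5211, -0.1166, 0.0905]
orientation: [2.948, -0.143, -0.01]
contact_force: [-3.0, -0.3, 13.6]
grip_width: 0.035
gripper_force: 91.8
```

Run:
```python
from bench import r
from h import *
feet(r.get_obs())
f=r.grab_frame("side"); cv2.imwrite("pics/s3.png",cv2.resize(f["image"][200:320,250:400,::-1],None,fx=5,fy=5,interpolation=cv2.INTER_CUBIC))
```

```text
tilt deg [-10.9    0.04   0.  ]
keeper dx,dy(away from keeper),rise [ 0.4  0.9 -0.6]
far dx,dy(away from keeper),rise [ 0.4 -0.5 13.4]
F [-3.  -0.3 13.6] M [-0.31  0.68 -0.02] grip 0.035045145391995415 91.76124930381775
```

View pics/s3.png

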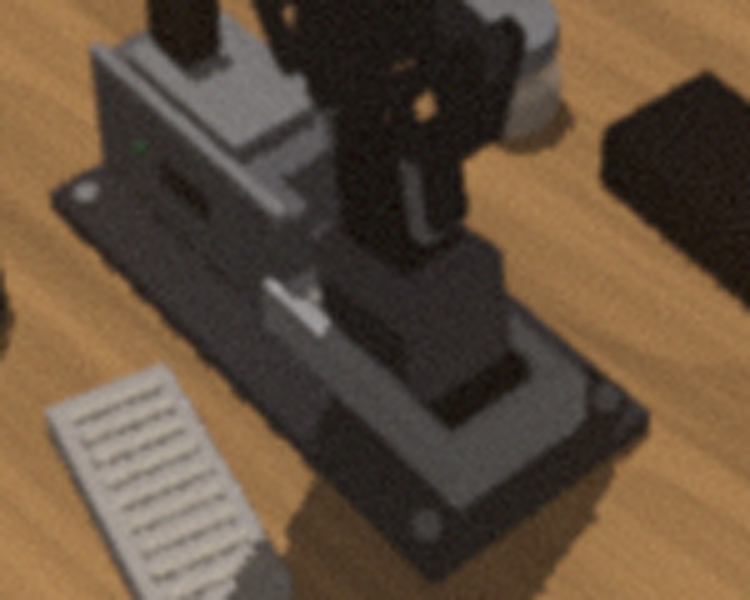

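Far end is up 13.4 mm at 10.9° tilt and the keeper end is still down; the moment has changed sign, so that jaw has given. Tipping back.

Request:
step_arm(moves=[[0,1.7,0.9,0.024,0,0,30],[0,3.4,1.8,0.047,0,0,30],[0,5,2.8,0.07,0,0,30],[0,6.7,3.8,0.094,0,0,30],[0,8.4,4.8,0.118,0,0,30],[0,10,5.9,0.141,0,0,30],[0,11.6,7,0.165,0,0,30],[0,13.1,7.7,0.188,0,0,30]])

```text
clock: 10.05
tcp_pos: [0.5199, -0.1306, 0.0853]
orientation: [-3.137, 0.153, -0.005]
contact_force: [-4.5, 1.9, 22.3]
grip_width: 0.0346
gripper_force: 93.1
```

Request:
step_arm(moves=[[0,0,0,0,0,0,30],[0,0,0,0,0,0,30]])

```text
clock: 10.25
tcp_pos: [0.5198, -0.1306, 0.0853]
orientation: [3.137, -0.154, 0.005]
contact_force: [-2.3, 1.8, 13.0]
grip_width: 0.0345
gripper_force: 91.9
```

Run:
```python
from bench import r
from h import *
feet(r.get_obs())
```

```text
tilt deg [-0.02  0.06  0.06]
keeper dx,dy(away from keeper),rise [ 0.6  0.4 -0.1]
far dx,dy(away from keeper),rise [ 0.5  0.4 -0.1]
F [-2.3  1.8 13. ] M [-0.21  0.75 -0.05] grip 0.034497824259813424 91.92131638526917
```

Request:
step_arm(moves=[[0,0.9,-0.4,0.012,0,0,30],[0,1.7,-0.8,0.024,0,0,30],[0,2.6,-1.3,0.036,0,0,30],[0,3.5,-1.7,0.047,0,0,30],[0,4.4,-2.1,0.059,0,0,30],[0,5.3,-2.4,0.071,0,0,30],[0,6.2,-2.8,0.082,0,0,30],[0,7.1,-3.1,0.094,0,0,30]])

```text
clock: 11.05
tcp_pos: [0.5192, -0.1376, 0.0883]
orientation: [-3.044, 0.147, -0.011]
contact_force: [-2.2, 0.8, 11.8]
grip_width: 0.0347
gripper_force: 91.6
```

Run:
```python
from bench import r
from h import *
feet(r.get_obs())
```

```text
tilt deg [5.36 0.06 0.  ]
keeper dx,dy(away from keeper),rise [0.6 0.6 6.7]
far dx,dy(away from keeper),rise [ 0.6  0.3 -0.2]
F [-2.2  0.8 11.8] M [-0.31  0.65  0.01] grip 0.03465835839744071 91.62703514099121
```

Request:
step_arm(moves=[[0,0.9,-0.4,0.012,0,0,30],[0,1.8,-0.8,0.024,0,0,30],[0,2.6,-1.2,0.036,0,0,30],[0,3.5,-1.6,0.047,0,0,30],[0,4.4,-2,0.059,0,0,30],[0,5.3,-2.4,0.071,0,0,30],[0,7,-3.2,0.094,0,0,30],[0,7,-3.2,0.094,0,0,30]])

```text
clock: 11.85
tcp_pos: [0.5185, -0.1451, 0.0909]
orientation: [-2.95, 0.145, -0.018]
contact_force: [-1.0, 0.4, 11.8]
grip_width: 0.0348
gripper_force: 91.7
```

Run:
```python
from bench import r
from h import *
feet(r.get_obs())
```

```text
tilt deg [10.8   0.06  0.1 ]
keeper dx,dy(away from keeper),rise [ 0.7  1.8 13.7]
far dx,dy(away from keeper),rise [ 0.6  0.5 -0.2]
F [-1.   0.4 11.8] M [0.2  0.51 0.04] grip 0.03476452217261354 91.74703001976013
```

Keeper end is up 13.7 mm with the far end down, so the second jaw has given. Tip back level.

Request:
step_arm(moves=[[0,-1.7,0.9,-0.024,0,0,30],[0,-3.4,1.8,-0.047,0,0,30],[0,-5,2.8,-0.07,0,0,30],[0,-6.7,3.8,-0.094,0,0,30],[0,-8.4,4.8,-0.118,0,0,30],[0,-10,5.9,-0.141,0,0,30],[0,-11.6,7,-0.165,0,0,30],[0,-13.1,7.7,-0.188,0,0,30]])

```text
clock: 12.65
tcp_pos: [0.5197, -0.1306, 0.0854]
orientation: [3.136, -0.153, 0.004]
contact_force: [-0.0, -0.2, 5.2]
grip_width: 0.0346
gripper_force: 90.7
```

Request:
step_arm(moves=[[0,0,-1,0,0,0,30],[0,0,-3,0,0,0,30],[0,0,-5,0,0,0,30],[0,0,-7,0,0,0,30],[0,0,-9,0,0,0,30],[0,0,-11,0,0,0,30]])

```text
clock: 13.25
tcp_pos: [0.5178, -0.1306, 0.0937]
orientation: [-3.137, 0.153, 0.002]
contact_force: [3.2, -1.3, -16.1]
grip_width: 0.0347
gripper_force: 91.2
```

Run:
```python
from bench import r
from h import *
feet(r.get_obs())
```

```text
tilt deg [ 0.01 -0.18  0.04]
keeper dx,dy(away from keeper),rise [-1.7  0.5  8.3]
far dx,dy(away from keeper),rise [-1.8  0.5  8.3]
F [  3.2  -1.3 -16.1] M [-0.12 -0.97  0.14] grip 0.034669575926342976 91.22134566307068
```

Request:
step_arm(moves=[[0.5,0,-2,0,0,0,30],[1,0,-4,0,0,0,30],[1,0,-6,0,0,0,30],[1,0,-8,0,0,0,30],[1,0,-11,0,0,0,30],[1,0,-14,0,0,0,30],[1,0,-17,0,0,0,30],[1,0,-20,0,0,0,30]])

```text
clock: 14.05
tcp_pos: [0.5196, -0.1305, 0.1152]
orientation: [3.138, -0.153, 0.001]
contact_force: [1.3, -0.2, -3.1]
grip_width: 0.0347
gripper_force: 92.9
```

Run:
```python
from bench import r
from h import *
feet(r.get_obs())
```

```text
tilt deg [-0.01 -0.09  0.02]
keeper dx,dy(away from keeper),rise [ 0.2  0.3 29.8]
far dx,dy(away from keeper),rise [ 0.2  0.3 29.8]
F [ 1.3 -0.2 -3.1] M [ 0.03 -0.02 -0.01] grip 0.03466322301750757 92.93793439865112
```

Free: the force is now about the pack's weight. Lift 16 mm more.

Request:
step_arm(moves=[[0,0,-4,0,0,0,30],[0,0,-9,0,0,0,30],[0,0,-13,0,0,0,30],[0,0,-16,0,0,0,30],[0,0,-16,0,0,0,30],[0,0,-16,0,0,0,30],[0,0,-16,0,0,0,30],[0,0,-16,0,0,0,30]])

```text
clock: 14.85
tcp_pos: [0.5194, -0.1304, 0.1306]
orientation: [-3.138, 0.153, 0.001]
contact_force: [-0.0, 0.6, -3.9]
grip_width: 0.0345
gripper_force: 93.0
```

Run:
```python
from bench import r
from h import *
feet(r.get_obs())
f=r.grab_frame("side"); cv2.imwrite("pics/s4.png",cv2.resize(f["image"][170:320,220:400,::-1],None,fx=4,fy=4,interpolation=cv2.INTER_CUBIC))
```

```text
tilt deg [-0.01 -0.13  0.02]
keeper dx,dy(away from keeper),rise [-0.1  0.2 45.2]
far dx,dy(away from keeper),rise [-0.1  0.2 45.2]
F [-0.   0.6 -3.9] M [-0.03  0.03 -0.06] grip 0.034485278198406535 93.00103783607483
```

View pics/s4.png

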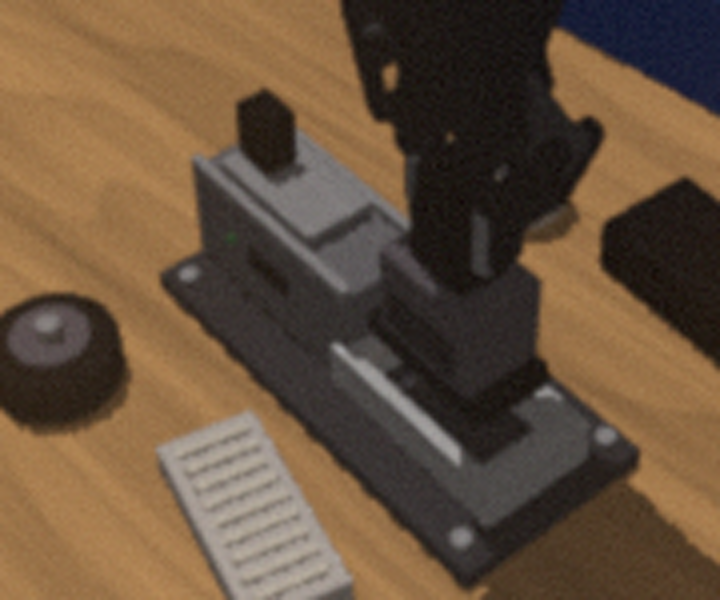

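The pack hangs upright over the slot, with its foot at about crop (480,410) above the rim. I check its height by depth, in case it slipped in the fingers.

Run:
```python
from bench import r
from h import *
P=world(r.grab_frame("side"))
B=np.array([.519,-.130]);c,s=np.cos(YAW),np.sin(YAW)
Q=P[170:320,220:420].reshape(-1,3);Q=Q[~np.isnan(Q[:,0])]
x=((Q[:,0]-B[0])*c+(Q[:,1]-B[1])*s)*1000; y=(-(Q[:,0]-B[0])*s+(Q[:,1]-B[1])*c)*1000; z=Q[:,2]*1000
m=(abs(x)<26)&(y>-50)&(y<-24)&(z>40)&(z<150)
for a in range(40,150,4):
    k=m&(z>=a)&(z<a+4)
    if k.sum(): print(a,k.sum(),"y",np.round(np.percentile(y[k],[5,50,95])),"x",np.round(np.percentile(x[k],[5,95])))
m=(x<-17)&(x>-26)&(abs(y)<30)&(z>40);print(np.percentile(z[m],[0,1,5,95,99,100]))
```

```text
52 1 y [-30. -30. -30.] x [-19. -19.]
56 10 y [-42. -35. -27.] x [-21.  12.]
60 42 y [-43. -41. -28.] x [-21.  22.]
64 137 y [-42. -36. -30.] x [-20.  19.]
68 24 y [-39. -31. -30.] x [-21.  19.]
72 34 y [-32. -31. -25.] x [-21.  17.]
76 24 y [-32. -32. -30.] x [-21.  19.]
80 32 y [-32. -32. -27.] x [-21.  16.]
84 34 y [-33. -32. -28.] x [-21.  18.]
88 29 y [-33. -32. -26.] x [-21.  20.]
92 35 y [-33. -32. -26.] x [-21.  18.]
96 29 y [-33. -32. -29.] x [-21.  19.]
100 33 y [-33. -32. -27.] x [-20.  18.]
104 31 y [-33. -32. -27.] x [-21.  18.]
108 34 y [-33. -32. -27.] x [-21.  16.]
112 70 y [-33. -30. -25.] x [-19.  20.]
116 52 y [-31. -27. -24.] x [-20.  18.]
128 1 y [-25. -25. -25.] x [-3. -3.]
132 5 y [-26. -26. -24.] x [-9. -5.]
136 8 y [-31. -28. -25.] x [-7.  5.]
140 19 y [-32. -31. -25.] x [-9.  5.]
144 16 y [-33. -30. -25.] x [-8.  8.]
148 10 y [-32. -32. -25.] x [-7.  7.]
[ 54.49426791  56.90705139  61.06876648 270.2939754  282.42501706
 285.76541578]
```

Shoulder at about 116 mm, foot top at 67 mm and underside at 57 mm: about 19 mm clear of the rim, upright and centred. No slip, so I hand in.

```bash
python3 -c "
from bench import r
print(r.hand_in())"
```

```text
the job is handed in; nothing more can be done
None
```

I slid the keeper fully open and rocked the pack free of both jaws. I handed in with the gripper holding it upright and still over the cradle, about 19 mm clear of the rim.

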